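# Stamp rack tag number 4 on the numbering press

### The arm

A 6-joint arm with a two-finger parallel gripper is mounted at the origin on the work surface. World frame = base frame: x ahead of the robot, y to its left, z up, the work surface at z = 0. Lengths are in mm, angles in rad, forces in N, time in s.
With the tool pointing down it reaches from about 350 to 800 mm from the base axis. Payload 7.3 kg.
Tool frame: the origin (TCP) lies midway between the tips of the shut fingers; the grasp point (between the pads) lies 19 mm behind it (arm.grip_point_offset is the distance from the TCP to the grasp point, in mm); z points along the fingers, y is the direction in which the jaws open and shut (so a half turn about z gives the same grasp; the last joint's range is limited). The gripper opens to 85 mm and grips with 20 to 120 N. Pads are 22 mm wide; open, the fingers measure 114 mm over their backs; the gripper's body (76 mm by 85 mm) begins 54 mm behind the grasp point. The pads swing forward as they close: fully open they stand 13 mm farther back than shut.
Start: joints at [-0.146, 0.342, 1.524, -0, 1.275, -0.146], TCP at [525.019, 0.02, 231.322] pointing down, gripper open.
Joint ranges: [-2.53, 2.53], [-0.77, 2.02], [0.04, 2.7], [-1, 4.14], [0.28, 2.66], [-3.11, 3.11]. Speed limits (rad/s): [2.57, 2.57, 3.14, 3.14, 3.14, 3.14].

### API

Orientations are given as a 3x3 rotation matrix whose columns are the frame's x, y, z axes.
In Python, from cell import arm gives the robot as it stands. The module is installed in compiled form; this text tells all that it offers.
- The arm moves only by the tool carry_out, never from a script. Its argument "moves" is a list of rows, each a list of 4 numbers: the shift along the tool's x, y, z in m, then the turn about the tool's z in units of 6 degrees (1.0 is 6 degrees). A call has exactly 8 rows; each row is the pose to reach, as a shift and turn from the pose measured when the call began, along the tool's axes at that moment; what a row does not reach only later rows make up. A row lasts 1/10 s, in which the tool goes at most 50 mm and 8.59 degrees, less where a joint would pass 70% of its speed; a pose out of reach is approached as far as the arm can. A call with a gripper value outside its range is refused whole. "fingers" is the closure, from 0 (fully open) to 1 (shut), set as the call begins (left out, the last holds). The fingers move at their own pace and stop on an object; "newtons" is the grip in N (left out, the last holds). Time passes only in rows, so rows that repeat a pose let the fingers close, or fill a call up. It gives the time, the measured TCP pose, the force and the opening at its end, in the units of the state.
- arm.read_state(): the state, without advancing time (a new reading comes with each control period).
- arm.capture(name): name is "scene" or "side" or "wrist"; returns (picture, depth): 420x560x3 uint8, blue, green, red; 420x560 float32, mm along the optical axis (not along the pixel's ray), 0 where there is no reading.
- arm.camera_model(name): a dict with "fx", "fy", "cx", "cy" (pixels), "dist" ([k1, k2, p1, p2, k3] as OpenCV has them; the pictures are not rectified), "R" (3x3) and "t" (3): a world point X has camera coordinates R X + t; the wrist camera has in their place "hand_eye" (4x4, takes a point from camera to tool coordinates, whose origin is the TCP and whose axes are the flange's). Camera axes: x right, y down, z forward; pixel columns grow to the right and rows downward; lengths in mm; the calibration is good to about 2 mm. A picture is of the moment at which its call begins: read the wrist's pose just before it. camera_model takes no time and is no camera call.
- arm.sign_off(): hands the job in, once; it reports no verdict.
The state is a dict: "time_s": time; "joint_pos": joint angles; "qvel": joint speeds; "tau": joint torques, N m; "eef_pos": TCP position; "tool_rot": TCP orientation; "wrist_force": force on the tool from outside, world axes, zero at the start; "wrist_torque": the same for the moment, N m; "opening": opening from 0.0 (shut) to 1.0 (fully open).
Only numpy, scipy, OpenCV 4.12 (cv2) and the standard library are available. Lean on these libraries where they do the work, as an engineer would, in place of code of your own. Each camera call takes 0.05 s, during which the arm holds its last target.

### The job

Stamp the number 4 on the metal rack tag lying in the numbering press: slide the tag gently along its channel until it is fully home against the end stop, and turn the number drum by its rubber thumb ring, with light fingertip pressure, until the 4 stands in the middle of the window. Then press the palm pad firmly down until the drum bears on the tag, hold it for a moment and let the arm spring back up. Do not let the arm come down before tag and number are set, and leave the other things on the table where they are.

Things in the scene. Friction and masses are not known exactly. Their poses are not given: they have to be found in the camera images.
- drum (a joint): Number drum, 0 to 9 around it, spindle along y of point tag_stop. Value in rad: number n is in the middle of the window at n x 0.6283 (plus or minus whole turns of 6.2832), so 4 at 2.513 or -3.770; it grows as the drum's top moves along +x of tag_stop. Turns endlessly both ways; a brake drag of 0.09 N m (2.7 N at the ring) holds it where it is left.
- press_arm (a joint): Sprung arm of the press, carrying drum, hood and pad, hinged 160 mm behind (+x of) the drum's spindle. Value in rad: 0 = up against its stop, grows as the head goes down; the drum meets the tag at 0.012 to 0.063. It starts to give at about 24 N on the drum's top or 17 N on the pad; about 18 N on the pad brings the drum to the tag, 21 N makes a good stamp.
- ring_top (a point): Crest of the drum's black rubber thumb ring (radius 34 mm, 33 mm wide in y), mid-width, nominally 103 mm above the table; the head is height-adjustable, so the real crest is up to 4 mm higher or lower: feel for it slowly. A fingertip bearing on it with 5 to 8 N and stroked along x rolls the drum (30 mm = 0.88 rad; lighter slips); never over 20 N. Hood 17 mm to -y, 1 mm higher.
- window (a point): Middle of the window (22 mm in x, 20 mm in y) in the hood over the drum's white number band (radius 30 mm), nominally 104 mm above the table (up to 4 mm higher or lower, with the head). The number standing here is the one set: 12 mm high, black on white, upright to one looking from the palm-pad end (-x).
- pad_top (a point): Middle of the top of the black palm pad at the front end (-x) of the arm, 40 mm (x) by 46 mm (y), 228 mm from the hinge, nominally 83 mm above the table with the arm up (up to 4 mm higher or lower, with the head). It goes down 3 to 15 mm until the drum bears on the tag.
- tag_stop (a point): On the fixed grey press (300 mm long, 80 mm wide): middle of the end stop's face at a tag's mid-thickness, 31.5 mm above the table, under the drum. +x runs from palm pad to hinge, +y along the channel towards the stop, z up. The channel runs along y, 32 mm between its 6 mm high ribs, floor 30 mm above the table; floor and ribs end 84 to 90 mm before (-y) this point.
- tag_mid (a point): Centre of the aluminium tag in the press channel: 30 mm wide (x), 100 mm long (y), 3 mm thick, 24 g, 6 mm hole near its outer (-y) end. Home, it lies 50 mm before the stop; it starts 12 to 28 mm short of that. Its outer end, 50 mm from the centre, overhangs the bed 10 mm or more: push it there with a fingertip reaching a few mm below it. Fingers may never bear on it with more than 20 N.
- spare_tag_mid (a point): Bystander: centre of a second tag of the same make lying on the table beside the press, not to be stamped.
- tape_roll: Bystander: roll of masking tape lying flat, 90 mm across, 24 mm high; origin under its centre.
- paint_jar: Bystander: paint jar, 60 mm across, 68 mm high; origin under its centre.
- pour_cup: Bystander: clear pouring cup, 72 mm across, 85 mm high; origin under its centre.
- squeeze_bottle: Bystander: squeeze bottle, 48 mm across, 150 mm high; origin under its centre.
- palette_knife: Bystander: palette knife 200 mm long, lying flat.
- mini_canvas: Bystander: small poured canvas 100 x 100 x 16 mm lying flat; origin under its centre.
Mind the look-alikes: they are no part of the job. What is shaped like the part that bears tag_mid but purple or red is not meant.

How it is judged (in metres and radians):
On the way, in this order (a step that is already met when the one before it is completed fails the run):
1. with the arm up, the tag is fully home against the stop and the 4 stands in the middle of the window (y of tag_mid in the frame of tag_stop between -0.052 and -0.047 m and x of tag_mid in the frame of tag_stop between -0.004 and 0.004 m and z of tag_mid in the frame of tag_stop between -0.004 and 0.003 m and (value of joint drum between -10.173 and -9.933 rad or value of joint drum between -3.89 and -3.65 rad or value of joint drum between 2.393 and 2.633 rad or value of joint drum between 8.676 and 8.916 rad) and value of joint press_arm below 0.006 rad), for 0.2 s.
2. the arm is pressed down until the drum bears on the tag with at least 2 N (y of tag_mid in the frame of tag_stop between -0.052 and -0.047 m and x of tag_mid in the frame of tag_stop between -0.004 and 0.004 m and z of tag_mid in the frame of tag_stop between -0.004 and 0.003 m and (value of joint drum between -10.173 and -9.933 rad or value of joint drum between -3.89 and -3.65 rad or value of joint drum between 2.393 and 2.633 rad or value of joint drum between 8.676 and 8.916 rad) and value of joint press_arm above 0.01 rad and contact force between drum and tag above 2 N), for 0.2 s.
At the end, for the whole second after the job is handed in: The tag lies in the channel within 2 mm of the end stop, the 4 stands in the middle of the window (drum within 0.12 rad, about 3.6 mm), the tag has been stamped with it, and the arm is back up (below 0.006 rad) with everything at rest (all of step 1 and velocity of joint drum between -0.1 and 0.1 rad/s); the robot touches nothing.
It fails at once if the arm comes down by more than 1.6 mm at the drum (0.010 rad) while the tag is not home or the 4 is not in the middle of the window (value of joint press_arm above 0.01 rad and not ((y of tag_mid in the frame of tag_stop between -0.052 and -0.047 m and x of tag_mid in the frame of tag_stop between -0.004 and 0.004 m and z of tag_mid in the frame of tag_stop between -0.004 and 0.003 m) and (value of joint drum between -10.173 and -9.933 rad or value of joint drum between -3.89 and -3.65 rad or value of joint drum between 2.393 and 2.633 rad or value of joint drum between 8.676 and 8.916 rad))).
It fails at once if the fingers bear on the drum with more than 20 N (contact force between the fingers and drum above 20 N).
It fails at once if the fingers bear on the tag with more than 20 N (contact force between the fingers and tag above 20 N).
It fails at once if a bystander is moved more than 20 mm (distance of any of spare_tag_mid, tape_roll, paint_jar, pour_cup, squeeze_bottle, palette_knife, mini_canvas from where it was at the start of the episode above 0.02 m).
It also fails if it takes over 72 s, if anything falls off the work surface, if the arm or the gripper's body presses on something with over 40 N, if the wrist force passes 120 N, or if a joint passes its speed limit or range.

## Working session

There is one attempt and no reset: what is moved stays moved. The work goes in short steps, Python scripts to look and compute and a tool call to move; the robot and the scene stay as the last step left them, time stands still between calls to the robot, and variables do not carry over. Pictures are saved under pics/ and viewed, and the job is handed in when it is done.

Besides the shell and the picture viewer there is one more tool, called after "Emit:" in YAML: its name, and indented under it one key for each argument. carry_out: Moves the arm, as the interface text tells. Its arguments: {"type":"object","properties":{"moves":{"type":"array"},"fingers":{"type":"number"},"newtons":{"type":"number"}},"required":["moves"]}

```bash
mkdir -p pics; ls
cat > h.py <<'E'
from cell import arm
import numpy as np, cv2
def grab(n,save):
    s=arm.read_state(); p,d=arm.capture(n); cv2.imwrite('pics/'+save+'.png',p); np.savez('pics/'+save+'.npz',p=p,d=d,pos=s['eef_pos'],R=s['tool_rot']); return s,p,d
def cam(n,s=None):
    m=arm.camera_model(n); K=np.array([[m['fx'],0,m['cx']],[0,m['fy'],m['cy']],[0,0,1.]]); D=np.array(m['dist'],float)
    if 'R' in m:
        R=np.array(m['R']);t=np.array(m['t']);Rw=R.T;o=-R.T@t
    else:
        H=np.array(m['hand_eye']);T=np.array(s['tool_rot']);Rw=T@H[:3,:3];o=T@H[:3,3]+np.array(s['eef_pos'])
    return K,D,Rw,o
def ray(c,uv):
    K,D,Rw,o=c
    q=cv2.undistortPoints(np.array(uv,float).reshape(-1,1,2),K,D).reshape(-1,2)
    return o,(Rw@np.c_[q,np.ones(len(q))].T).T
def onz(c,uv,z):
    o,d=ray(c,uv); return o+d*((z-o[2])/d[:,2])[:,None]
def proj(c,X):
    K,D,Rw,o=c
    R=Rw.T
    return cv2.projectPoints(np.array(X,float).reshape(-1,1,3),cv2.Rodrigues(R)[0],-R@o,K,D)[0].reshape(-1,2)
def dep(c,uv,d):
    o,r=ray(c,uv); z=np.array([d[int(v),int(u)] for u,v in np.array(uv).reshape(-1,2)]); return o+r*z[:,None]
E
python3 - <<'E'
from h import *
for n in ['scene','side','wrist']:
    s,p,d=grab(n,n+'0')
print(s)
E
```

```text
pics
{'time_s': 0.1, 'joint_pos': array([-1.45982119e-01,  3.42682034e-01,  1.52490323e+00,  5.64663118e-06,
        1.27542019e+00, -1.46004496e-01]), 'qvel': array([-1.40345260e-05, -2.61641911e-03, -1.60622810e-03,  7.86340215e-04,
        1.44671844e-03,  7.84640106e-04]), 'tau': array([ 1.46845858e-03, -4.34446299e+01, -2.46491075e+01, -2.49143095e-04,
        4.66253536e-03,  6.72989302e-06]), 'eef_pos': array([5.24645489e+02, 8.54811002e-02, 2.30686792e+02]), 'tool_rot': array([[-2.05828367e-05,  9.99999024e-01, -1.39698997e-03],
       [ 9.99999978e-01,  2.08774215e-05,  2.10856855e-04],
       [ 2.10885815e-04, -1.39698560e-03, -9.99999002e-01]]), 'wrist_force': array([-0.3502291 ,  0.14674207, -0.08838174]), 'wrist_torque': array([-0.03758308, -0.03595381,  0.02117917]), 'opening': 0.9979108787147065}
```

View pics/scene0.png

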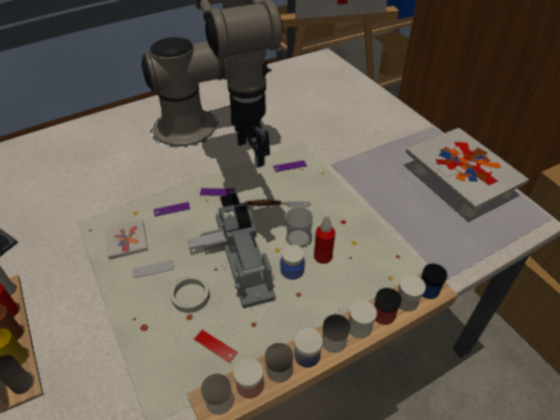

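View pics/side0.png

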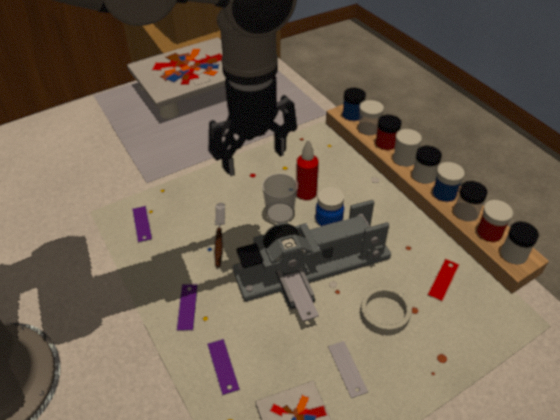

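View pics/wrist0.png

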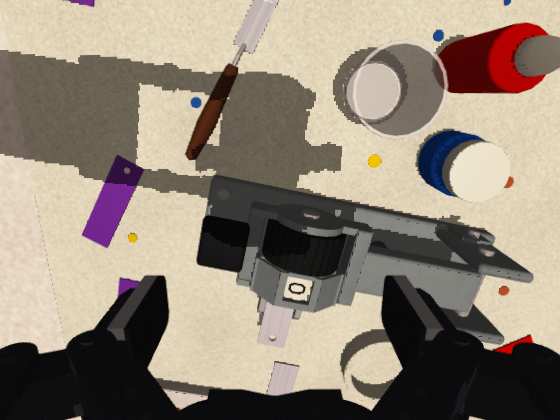

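The wrist view shows the press: pad at about (222,243), ring at (305,250), window reading 0 at (297,289), and the tag in the channel with its hole at (272,338). The silver tag at (283,378) on the table is the spare, and the purple and red ones are look-alikes. I'll confirm this in an enlarged crop.

Run:
```python
from h import *
f=np.load('pics/wrist0.npz'); s={'eef_pos':f['pos'],'tool_rot':f['R']}; c=cam('wrist',s); d=f['d'];p=f['p']
print(c[3],c[0]);print(c[2])
cv2.imwrite('pics/crop0.png',cv2.resize(p[165:400,185:385],None,fx=2.5,fy=2.5,interpolation=cv2.INTER_CUBIC))
pts=dict(pad=(222,243),win=(297,289),ring=(305,255),taghole=(272,338),tag=(275,320),baseL=(222,190),hood=(270,290),table=(372,200),spare=(283,378))
for k,v in pts.items(): print(k,dep(c,[v],d).round(1))
c2=cam('side');g=np.load('pics/side0.npz')
cv2.imwrite('pics/crop0s.png',cv2.resize(g['p'][190:335,220:400],None,fx=4,fy=4,interpolation=cv2.INTER_CUBIC))
```

```text
[524.33745874  77.93450064 372.4964417 ] [[369.91186629   0.         274.64539476]
 [  0.         369.91186629 209.33800302]
 [  0.           0.           1.        ]]
[[ 9.99999088e-01  7.01061945e-04 -1.15455980e-03]
 [ 3.26138300e-04 -9.54789927e-01 -2.97281162e-01]
 [-1.31077458e-03  2.97280515e-01 -9.54789284e-01]]
pad [[480.1 -40.4  86.8]]
win [[542.5 -75.3 101.3]]
ring [[547.9 -42.8 105.5]]
taghole [[ 520.8 -198.6   -0.7]]
tag [[ 524.3 -151.6   32.2]]
baseL [[472.5 -11.3  22.7]]
hood [[520.2 -75.5 102.6]]
table [[ 6.26e+02 -2.78e+01 -3.00e-01]]
spare [[ 534.2 -254.8    2.3]]
```

View pics/crop0.png

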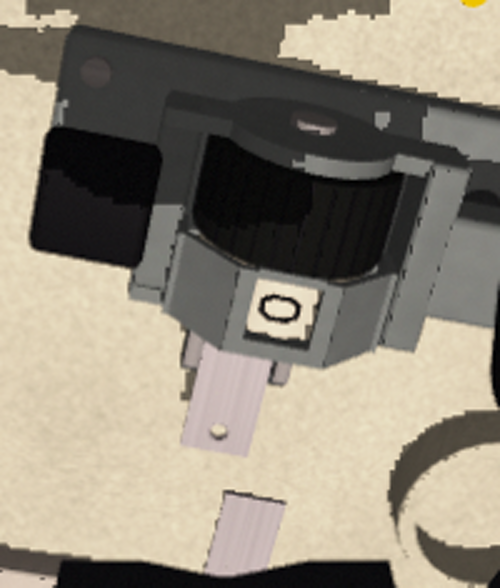

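View pics/crop0s.png

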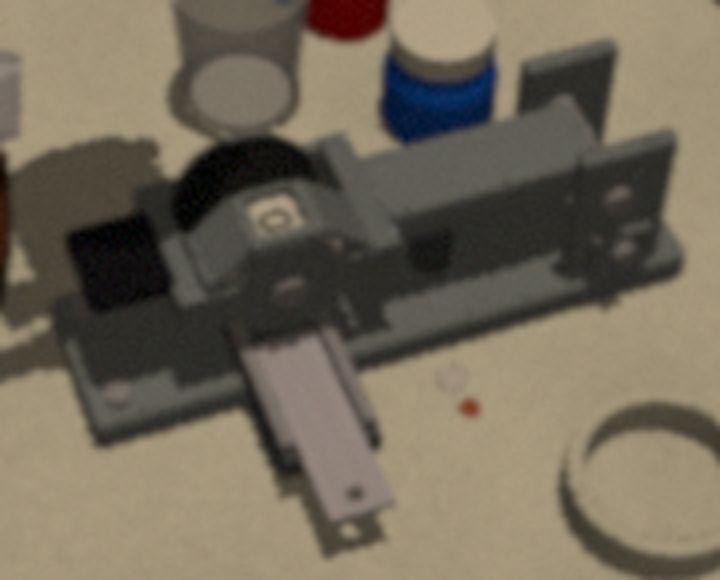

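Run:
```python
from h import *
f=np.load('pics/wrist0.npz'); s={'eef_pos':f['pos'],'tool_rot':f['R']}; c=cam('wrist',s); d=f['d'];p=f['p'].astype(int)
cr=lambda L:[(185+x/2.5,165+y/2.5) for x,y in L]
names=['tag outer L','outer R','L up','R up']
P=onz(c,cr([(180,442),(247,457),(203,345),(268,362)]),33); print('tag',P.round(1))
e=P[0]-P[2]; print(np.degrees(np.arctan2(e[1],e[0])),np.degrees(np.arctan2(*(P[1]-P[0])[[1,0]])),np.linalg.norm(P[1]-P[0]))
P=onz(c,cr([(50,127),(161,146),(142,268),(30,248)]),86.5); print('pad',P.round(1),P.mean(0)); 
for a,b in[(0,1),(3,2),(3,0),(2,1)]:
  e=P[b]-P[a];print(np.degrees(np.arctan2(e[1],e[0])),np.linalg.norm(e))
P=onz(c,cr([(248,275),(323,283),(315,338),(240,332)]),105);print('win',P.round(1),P.mean(0))
print('base',onz(c,cr([(75,28),(62,105)]),23).round(1))
print('spare',onz(c,cr([(225,492),(285,501)]),3).round(1))
# side cross-check
c2=cam('side')
c4=lambda L:[(220+x/4,190+y/4) for x,y in L]
print('side tag',onz(c2,c4([(333,520),(395,497),(240,335),(318,330)]),33).round(1))
print('side pad',onz(c2,c4([(68,240),(150,215),(175,288),(95,312)]),86.5).round(1))
g=np.load('pics/side0.npz')
print(dep(c2,c4([(120,262),(275,217),(350,450),(250,165)]),g['d']).round(1))
for nm in['pad']:
  # depth points of pad
  pass
```

```text
tag [[ 504.8 -178.6   33. ]
 [ 534.  -186.4   33. ]
 [ 515.1 -130.4   33. ]
 [ 542.4 -138.5   33. ]]
-102.09384764470124 -14.880964153842655 30.210842630122126
pad [[467.2 -16.7  86.5]
 [503.3 -23.2  86.5]
 [495.9 -67.5  86.5]
 [457.9 -60.1  86.5]] [481.07998433 -41.86076069  86.5       ]
-10.25128320767504 36.6791847615903
-11.081747869597518 38.688415239309194
77.92013211156709 44.37685034369922
80.50019396676176 44.91885910419769
win [[531.7 -60.5 105. ]
 [555.9 -63.4 105. ]
 [553.9 -83.6 105. ]
 [529.2 -81.3 105. ]] [542.68786256 -72.20193276 105.        ]
base [[466.4   2.5  23. ]
 [459.8 -28.5  23. ]]
spare [[ 524.4 -230.     3. ]
 [ 553.5 -235.3    3. ]]
side tag [[ 507.4 -183.2   33. ]
 [ 536.4 -187.7   33. ]
 [ 525.   -77.8   33. ]
 [ 556.9  -94.2   33. ]]
side pad [[466.6 -27.5  86.5]
 [504.9 -34.   86.5]
 [493.6 -76.   86.5]
 [457.6 -69.2  86.5]]
[[ 480.5  -50.1   85.7]
 [ 545.4  -75.2  101.4]
 [ 533.2 -157.1   33.1]
 [ 550.1  -46.5  105.5]]
```

The crop confirms the silver tag with its hole, lying in the press channel and sticking out from under the drum. Next I turn the tool to the press yaw (about -11°), shut the fingers and go above a spot just short of the tag's outer end.

Emit:
carry_out:
  moves:
    - [-0.045,0,0,0.9]
    - [-0.09,0,0,1.8]
    - [-0.135,-0.005,0,1.85]
    - [-0.18,-0.01,0,1.85]
    - [-0.22,-0.01,0.03,1.85]
    - [-0.22,-0.01,0.06,1.85]
    - [-0.22,-0.01,0.09,1.85]
    - [-0.22,-0.01,0.1,1.85]
  fingers: 1
  newtons: 20

```text
time_s: 0.95
eef_pos: [512.7, -219.4, 127.5]
tool_rot: [[0.193, 0.981, -0.006], [0.981, -0.193, 0.003], [0.002, -0.007, -1.0]]
wrist_force: [-0.6, 0.4, 0.3]
opening: -0.006
```

Run:
```python
from h import *
s,p,d=grab('wrist','wrist1')
grab('side','side1')
print(s['time_s'],s['eef_pos'],s['tool_rot'],s['wrist_force'],s['opening'])
```

```text
0.95 [ 512.74020348 -219.3721878   127.48842034] [[ 0.19339689  0.98110004 -0.00635173]
 [ 0.98111852 -0.19337907  0.00331529]
 [ 0.00202434 -0.00687297 -0.99997433]] [-0.5626556   0.38692262  0.25145061] -0.005677127643181316
```

View pics/wrist1.png

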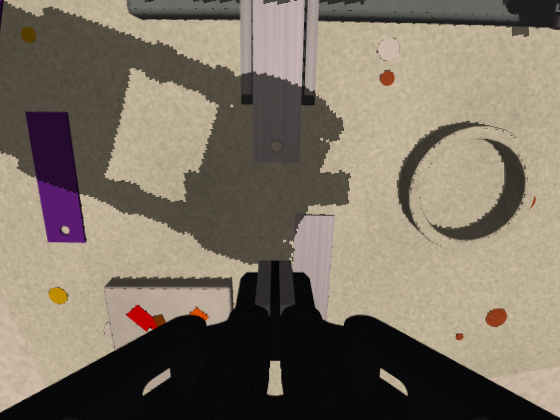

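View pics/side1.png

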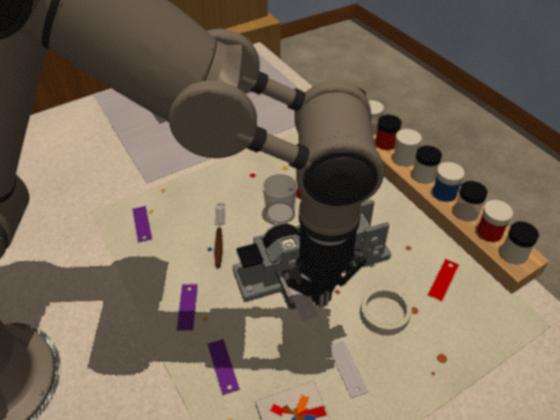

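The wrist view shows the tag's outer end at row 161, columns 253-300, between ribs that end at row about 100. The spare tag lies at (315,215).

Run:
```python
from h import *
f=np.load('pics/wrist1.npz'); s={'eef_pos':f['pos'],'tool_rot':f['R']}; c=cam('wrist',s); d=f['d']
g=cv2.cvtColor(f['p'],cv2.COLOR_BGR2GRAY).astype(float)
# tag side edges: gradients on rows 108-155
from scipy.ndimage import gaussian_filter
gx=gaussian_filter(g,1,order=(0,1))
L=[];R=[]
rows=np.arange(110,155)
for r in rows:
    a=np.abs(gx[r,246:262]);L.append((246+a.argmax(),r))
    a=np.abs(gx[r,293:308]);R.append((293+a.argmax(),r))
for E in(L,R):
    P=onz(c,E,33)[:,:2]; l=cv2.fitLine(P.astype(np.float32),cv2.DIST_HUBER,0,.01,.01).ravel();print(np.degrees(np.arctan2(l[1],l[0])),l)
gy=gaussian_filter(g,1,order=(1,0))
B=[(x,155+np.abs(gy[155:168,x]).argmax()) for x in range(258,297)]
P=onz(c,B,33);print('end',P.mean(0));l=cv2.fitLine(P[:,:2].astype(np.float32),cv2.DIST_HUBER,0,.01,.01).ravel();print(np.degrees(np.arctan2(l[1],l[0])))
print('depths',dep(c,[(276,130),(276,155),(245,60),(310,60),(200,10),(310,95)],d).round(1))
print('rib end',onz(c,[(246,100),(309,102)],36).round(1))
E=[(x,10+np.abs(gy[8:22,x]).argmax()-2) for x in list(range(150,235))+list(range(325,500))]
print('bed front edge col200,400',[e for e in E if e[0] in(160,200,230,350,400,490)])
b=[(x,r) for x,r in E]
for z in (23,):
    P=onz(c,b,z);l=cv2.fitLine(P[:,:2].astype(np.float32),cv2.DIST_HUBER,0,.01,.01).ravel();print(np.degrees(np.arctan2(l[1],l[0])))
```

```text
77.57016 [ 2.1524388e-01  9.7656035e-01  5.0786392e+02 -1.6540932e+02]
77.62446 [ 2.1431828e-01  9.7676390e-01  5.3715747e+02 -1.6988542e+02]
end [ 519.78179337 -183.88874665   33.        ]
-11.060793
depths [[ 523.  -163.9   32.3]
 [ 520.  -179.5   31.6]
 [ 512.9 -120.    35.4]
 [ 550.8 -127.4   34.4]
 [ 490.9  -84.5   18.6]
 [ 547.9 -147.2   29.1]]
rib end [[ 508.7 -142.4   36. ]
 [ 546.  -151.    36. ]]
bed front edge col200,400 [(160, np.int64(19)), (200, np.int64(20)), (230, np.int64(20)), (350, np.int64(21)), (400, np.int64(17)), (490, np.int64(20))]
-10.985721
```

Emit:
carry_out:
  moves:
    - [0,0,0.03,0]
    - [0,0,0.06,0]
    - [0,0,0.085,0]
    - [0,0,0.101,0]
    - [0.008,0,0.101,0]
    - [0.016,0,0.101,0]
    - [0.02,0,0.101,0]
    - [0.02,0,0.101,0]

```text
time_s: 1.85
eef_pos: [518.3, -199.0, 30.0]
tool_rot: [[0.191, 0.982, -0.002], [0.982, -0.191, 0.001], [0.0, -0.002, -1.0]]
wrist_force: [1.1, 0.2, -0.6]
opening: -0.001
```

Run:
```python
from h import *
s,p,d=grab('wrist','wrist2')
print(s['time_s'],s['eef_pos'],s['tool_rot'],s['wrist_force'],s['opening'])
```

```text
1.85 [ 518.32551444 -198.97110854   29.99409953] [[ 1.90961968e-01  9.81595651e-01 -1.87189063e-03]
 [ 9.81597362e-01 -1.90960867e-01  7.51921026e-04]
 [ 3.80624552e-04 -1.98103122e-03 -9.99997965e-01]] [ 1.11812561  0.23561685 -0.55193635] -0.0009074131928734215
```

View pics/wrist2.png

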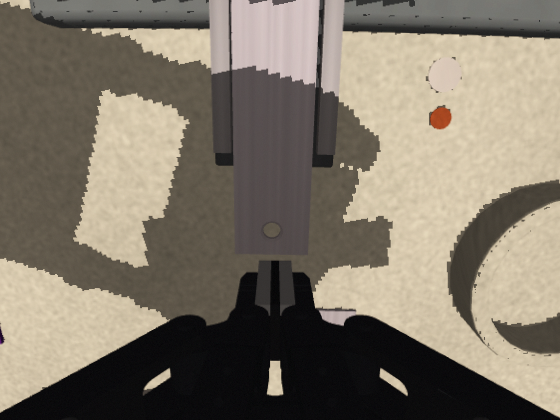

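Emit:
carry_out:
  moves:
    - [0,0,0.004,0]
    - [0.001,0,0.004,0]
    - [0.004,0,0.004,0]
    - [0.007,0,0.004,0]
    - [0.01,0,0.004,0]
    - [0.013,0,0.004,0]
    - [0.016,0,0.004,0]
    - [0.018,0,0.004,0]

```text
time_s: 2.7
eef_pos: [521.6, -181.3, 25.7]
tool_rot: [[0.191, 0.982, -0.002], [0.982, -0.191, 0.001], [0.0, -0.002, -1.0]]
wrist_force: [-0.9, -0.7, -0.9]
opening: 0.001
```

Run:
```python
from h import *
s,p,d=grab('wrist','wrist3')
print(s['time_s'],s['eef_pos'],s['wrist_force'],s['opening'])
s=arm.read_state();print(s['time_s'],s['eef_pos'],s['wrist_force'],s['opening'])
```

```text
2.7 [ 521.622506   -181.3492811    25.74832993] [-0.92048802 -0.65907954 -0.91751512] 0.0012214833067739283
2.75 [ 521.59443368 -181.13678397   25.71575747] [-0.55617901  0.45336908  0.16801074] -0.0013191505522273563
```

View pics/wrist3.png

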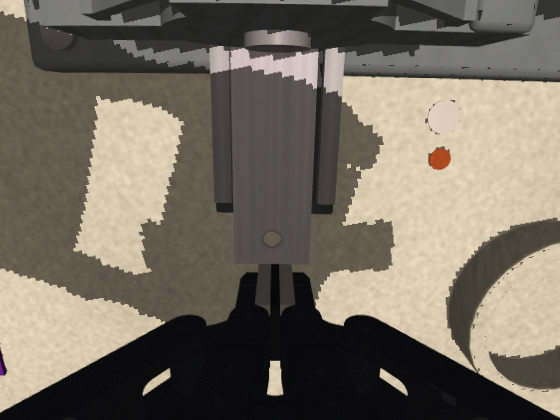

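Emit:
carry_out:
  moves:
    - [0.001,0,0,0]
    - [0.002,0,0,0]
    - [0.003,0,0,0]
    - [0.004,0,0,0]
    - [0.005,0,0,0]
    - [0.006,0,0,0]
    - [0.006,0,0,0]
    - [0.006,0,0,0]

```text
time_s: 3.55
eef_pos: [522.8, -175.2, 25.7]
tool_rot: [[0.191, 0.982, -0.002], [0.982, -0.191, 0.001], [0.001, -0.002, -1.0]]
wrist_force: [-0.7, -0.7, -0.2]
opening: 0.002
```

Run:
```python
from h import *
s,p,d=grab('wrist','wrist4')
print(s['time_s'],s['eef_pos'],s['wrist_force'],s['opening'])
for n in ('wrist3','wrist4'):
    f=np.load('pics/%s.npz'%n); s={'eef_pos':f['pos'],'tool_rot':f['R']}; c=cam('wrist',s)
    g=cv2.cvtColor(f['p'],cv2.COLOR_BGR2GRAY).astype(float)
    from scipy.ndimage import gaussian_filter
    gy=gaussian_filter(g,1,order=(1,0))
    for cols,z in((range(238,252),33),(range(299,308),33)):
        r=[(x,230+gy[230:290,x].argmax()) for x in cols]; 
        P=onz(c,r,z); print(n,'end',np.median([q[1] for q in r]),np.median(P,0).round(1), ((np.median(P,0)-s['eef_pos'])[:2]@s['tool_rot'][:2,0]).round(2))
    r=[(x,150+gy[150:250,x].argmax()) for x in list(range(219,230))+list(range(316,330))]; P=onz(c,r,30);print('rib/floor end',np.median([q[1] for q in r]),np.median(P,0).round(1))
cv2.imwrite('pics/w4c.png',cv2.resize(p[130:290,190:360],None,fx=3,fy=3))
```

```text
3.55 [ 522.76383794 -175.19401927   25.7384147 ] [-0.74639037 -0.66064203 -0.17341331] 0.0017929033668194832
wrist3 end 263.0 [ 511.6 -165.8   33. ] 13.36
wrist3 end 264.0 [ 534.4 -170.6   33. ] 12.95
rib/floor end 214.0 [ 543.4 -152.    30. ]
wrist4 end 263.0 [ 512.7 -159.6   33. ] 13.36
wrist4 end 264.0 [ 535.6 -164.5   33. ] 12.96
rib/floor end 228.0 [ 543.6 -151.6   30. ]
```

View pics/w4c.png

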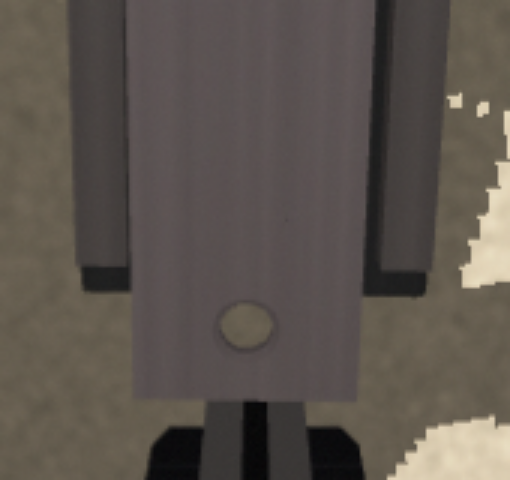

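Emit:
carry_out:
  moves:
    - [0.0005,0,0,0]
    - [0.001,0,0,0]
    - [0.0015,0,0,0]
    - [0.002,0,0,0]
    - [0.0025,0,0,0]
    - [0.003,0,0,0]
    - [0.003,0,0,0]
    - [0.003,0,0,0]

```text
time_s: 4.4
eef_pos: [523.3, -172.2, 25.7]
tool_rot: [[0.191, 0.982, -0.002], [0.982, -0.191, 0.001], [0.001, -0.003, -1.0]]
wrist_force: [-0.4, 0.2, 0.2]
opening: 0.001
```

Run:
```python
from h import *
s=arm.read_state()
print(s['time_s'],s['eef_pos'],s['wrist_force'],s['opening'])
```

```text
4.4 [ 523.30886731 -172.20967419   25.74240205] [-0.3869426   0.21110903  0.19779718] 0.0006491745207852498
```

Emit:
carry_out:
  moves:
    - [0.0005,0,0,0]
    - [0.001,0,0,0]
    - [0.0015,0,0,0]
    - [0.002,0,0,0]
    - [0.002,0,0,0]
    - [0.002,0,0,0]
    - [0.002,0,0,0]
    - [0.002,0,0,0]

```text
time_s: 5.2
eef_pos: [523.8, -171.2, 25.9]
tool_rot: [[0.191, 0.982, -0.002], [0.982, -0.191, -0.0], [-0.001, -0.002, -1.0]]
wrist_force: [-0.8, -5.6, 0.2]
opening: 0.001
```

Emit:
carry_out:
  moves:
    - [-0.005,0,0,0]
    - [-0.015,0,0,0]
    - [-0.015,0,-0.04,0]
    - [-0.015,0,-0.08,0]
    - [-0.015,0,-0.12,0]
    - [0.03,0,-0.16,0]
    - [0.07,0,-0.175,0]
    - [0.11,0,-0.175,0]

```text
time_s: 6.0
eef_pos: [546.8, -62.7, 204.5]
tool_rot: [[0.192, 0.981, 0.005], [0.981, -0.192, -0.001], [-0.001, 0.005, -1.0]]
wrist_force: [0.3, -0.2, -0.1]
opening: 0.003
```

Run:
```python
from h import *
s,p,d=grab('wrist','wrist5')
print(s['time_s'],s['eef_pos'],s['tool_rot'],s['wrist_force'],s['opening'])
```

```text
6.0 [546.75912198 -62.74245255 204.45385742] [[ 1.92371494e-01  9.81311369e-01  4.60496072e-03]
 [ 9.81322043e-01 -1.92366931e-01 -1.41811597e-03]
 [-5.05771157e-04  4.79175455e-03 -9.99988392e-01]] [ 0.28015795 -0.21708082 -0.09162528] 0.003483443255245762
```

View pics/wrist5.png

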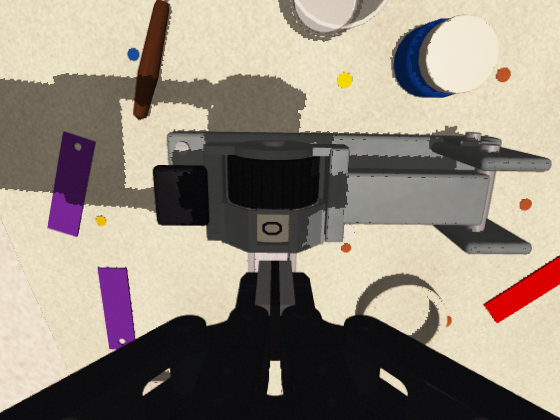

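The wrist view now looks straight onto the press: ring at columns 228-319, rows 150-205, window at (273,228) with the 0 at (272,228), pad at (181,195). I'll measure these.

```bash
cat > win.py <<'E'
from h import *
def run(n,box=(195,265,235,310)):
    f=np.load('pics/%s.npz'%n); s={'eef_pos':f['pos'],'tool_rot':f['R']}; c=cam('wrist',s); d=f['d'];p=f['p']
    cv2.imwrite('pics/%s_c.png'%n,cv2.resize(p[130:270,145:355],None,fx=3.5,fy=3.5,interpolation=cv2.INTER_CUBIC))
    return f,s,c,d,p
E
python3 - <<'E'
from win import *
f,s,c,d,p=run('wrist5')
R=s['tool_rot']
P=lambda uv,z:onz(c,uv,z)
T=np.array([545.4,-60.2,31.5]);X=np.array([.982,-.191]);Y=np.array([.191,.982])
def rel(Q): q=np.atleast_2d(Q)[:,:2]-T[:2]; return np.c_[q@X,q@Y].round(1)
print('ringdepth'); 
for uv in [(273,160),(273,175),(273,190),(273,200),(260,180),(290,180)]:
    Q=dep(c,[uv],d);print(uv,Q.round(1),rel(Q))
for nm,uv in dict(hoodL=(245,228),hoodR=(300,228),band=(262,228),pad=(181,190),pad2=(165,215),plate=(273,144)).items():
    Q=dep(c,[uv],d);print(nm,Q.round(1),rel(Q))
# depth column at 273 rows 135..255
print([ (r,dep(c,[(273,r)],d)[0,2].round(1)) for r in range(138,256,4)])
print([ (u,dep(c,[(u,185)],d)[0].round(1)[[0,2]]) for u in range(225,326,5)])
E
```

```text
ringdepth
(273, 160) [[552.1 -27.9  97.8]] [[ 0.5 33. ]]
(273, 175) [[550.5 -36.4 105.6]] [[ 0.4 24.3]]
(273, 190) [[548.5 -46.5 105.4]] [[ 0.4 14. ]]
(273, 200) [[547.1 -53.5 104.7]] [[0.4 6.9]]
(260, 180) [[541.3 -38.2 104.8]] [[-8.3 20.8]]
(290, 180) [[560.9 -42.4 103.5]] [[11.8 20.4]]
hoodL [[524.2 -69.4 105.3]] [[-19.1 -13.1]]
hoodR [[560.3  13.9 346.2]] [[ 0.4 75.6]]
band [[535.4 -73.  101.6]] [[ -7.4 -14.5]]
pad [[481.8 -38.6  85.1]] [[-66.6   9. ]]
pad2 [[465.2 -54.7  85.8]] [[-79.8  -9.9]]
plate [[553.8 -19.6  79.9]] [[ 0.5 41.4]]
[(138, np.float64(19.8)), (142, np.float64(80.5)), (146, np.float64(80.6)), (150, np.float64(97.8)), (154, np.float64(100.2)), (158, np.float64(102.2)), (162, np.float64(105.6)), (166, np.float64(106.0)), (170, np.float64(106.1)), (174, np.float64(106.2)), (178, np.float64(106.7)), (182, np.float64(105.7)), (186, np.float64(106.0)), (190, np.float64(105.4)), (194, np.float64(105.3)), (198, np.float64(106.4)), (202, np.float64(106.3)), (206, np.float64(106.3)), (210, np.float64(106.6)), (214, np.float64(107.5)), (218, np.float64(101.7)), (222, np.fl
[... 152 characters left out ...]
p.float64(107.0)), (250, np.float64(106.6)), (254, np.float64(32.6))]
[(225, array([511.1,  68. ])), (230, array([517.7,  85.5])), (235, array([522.2,  91.7])), (240, array([526.2,  96.2])), (245, array([530.2, 100.4])), (250, array([533.7, 101.6])), (255, array([537.1, 102.9])), (260, array([540.5, 104.2])), (265, array([543.9, 104.8])), (270, array([547.2, 105. ])), (275, array([550.5, 106.5])), (280, array([553.7, 105.8])), (285, array([557. , 105.2])), (290, array([560.3, 104.9])), (295, array([563.6, 102. ])), (300, array([567. ,  99.6])), (305, array([570.4,  98.4])), (310, array([574.1,  93.1])), (315, array([577.9,  87.7])), (320, array([587.1,  19.1])), (325, array([586.8,  68.9]))]
```

View pics/wrist5_c.png

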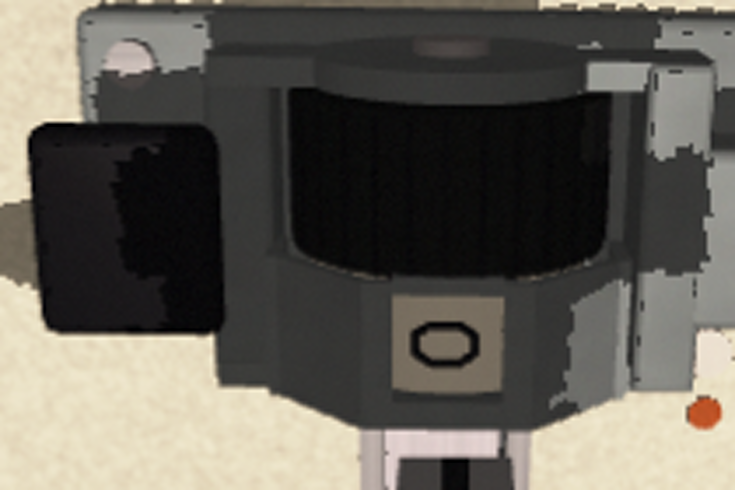

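Emit:
carry_out:
  moves:
    - [0.019,-0.002,0.02,0]
    - [0.019,-0.002,0.05,0]
    - [0.019,-0.002,0.075,0]
    - [0.019,-0.002,0.085,0]
    - [0.019,-0.002,0.09,0]
    - [0.019,-0.002,0.092,0]
    - [0.019,-0.002,0.092,0]
    - [0.019,-0.002,0.092,0]

```text
time_s: 6.85
eef_pos: [549.1, -37.5, 112.1]
tool_rot: [[0.189, 0.982, 0.004], [0.982, -0.189, 0.002], [0.003, 0.004, -1.0]]
wrist_force: [-0.1, 0.2, -0.1]
opening: 0.003
```

Run:
```python
from h import *
s,p,d=grab('wrist','wrist6');grab('side','side6')
print(s['time_s'],s['eef_pos'],s['tool_rot'],s['wrist_force'],s['opening'])
cv2.imwrite('pics/w6c.png',cv2.resize(p[100:300,150:400],None,fx=3,fy=3))
```

```text
6.85 [549.10524751 -37.49560971 112.06313417] [[ 0.18864171  0.98203652  0.00431097]
 [ 0.98204086 -0.18865309  0.00240153]
 [ 0.00317167  0.00378052 -0.99998782]] [-0.1322093   0.22506904 -0.05226616] 0.0026732814480056127
```

View pics/w6c.png

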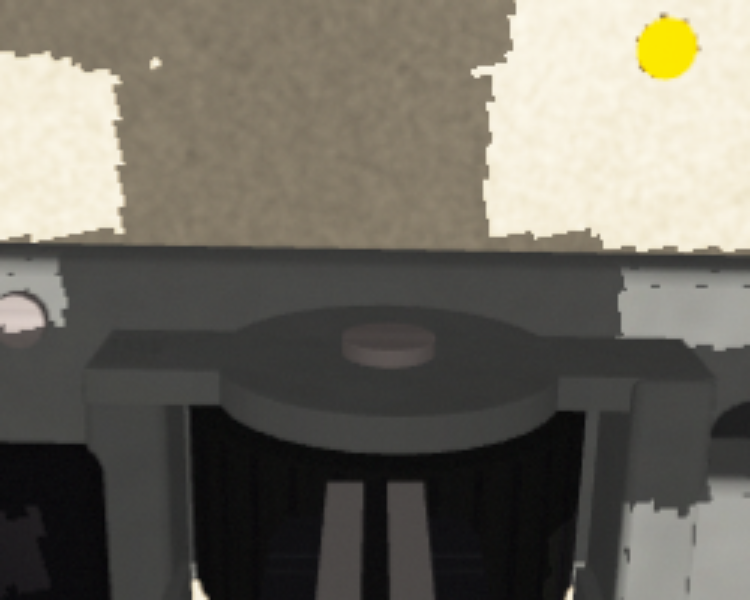

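View pics/side6.png

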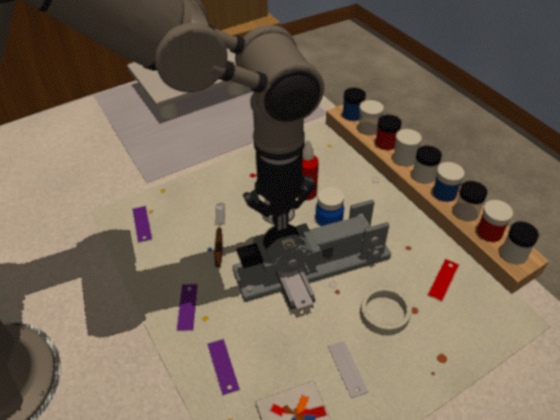

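Emit:
carry_out:
  moves:
    - [-0.006,0,0,0]
    - [-0.006,0,0.001,0]
    - [-0.006,0,0.002,0]
    - [-0.006,0,0.003,0]
    - [-0.006,0,0.0035,0]
    - [-0.006,0,0.004,0]
    - [-0.006,0,0.004,0]
    - [-0.006,0,0.004,0]

```text
time_s: 7.75
eef_pos: [547.8, -43.2, 107.8]
tool_rot: [[0.188, 0.982, 0.004], [0.982, -0.188, 0.002], [0.003, 0.003, -1.0]]
wrist_force: [-0.3, 0.3, 0.2]
opening: 0.001
```

Emit:
carry_out:
  moves:
    - [0,0,0.0003,0]
    - [0,0,0.0006,0]
    - [0,0,0.0009,0]
    - [0,0,0.0012,0]
    - [0,0,0.0015,0]
    - [0,0,0.0015,0]
    - [0,0,0.0015,0]
    - [0,0,0.0015,0]

```text
time_s: 8.55
eef_pos: [547.9, -43.2, 106.6]
tool_rot: [[0.188, 0.982, 0.004], [0.982, -0.188, 0.002], [0.003, 0.004, -1.0]]
wrist_force: [-1.7, 0.6, 3.1]
opening: 0.0
```

Contact at TCP z of about 106.6, so the crest stands at about 106.7 (3.7 mm above nominal). Next: lift and back up for the first stroke.

Emit:
carry_out:
  moves:
    - [0,0,-0.003,0]
    - [0,-0.005,-0.003,0]
    - [0,-0.01,-0.003,0]
    - [0,-0.013,-0.003,0]
    - [0,-0.013,-0.003,0]
    - [0,-0.013,-0.003,0]
    - [0,-0.013,-0.003,0]
    - [0,-0.013,-0.003,0]

```text
time_s: 9.35
eef_pos: [535.2, -40.8, 109.5]
tool_rot: [[0.188, 0.982, 0.004], [0.982, -0.188, 0.002], [0.003, 0.004, -1.0]]
wrist_force: [1.2, -0.2, 0.2]
opening: 0.002
```

Emit:
carry_out:
  moves:
    - [0,0,0.002,0]
    - [0,0,0.0038,0]
    - [0,0.004,0.0038,0]
    - [0,0.009,0.0036,0]
    - [0,0.014,0.0036,0]
    - [0,0.018,0.0036,0]
    - [0,0.018,0.0036,0]
    - [0,0.018,0.0036,0]

```text
time_s: 10.15
eef_pos: [553.6, -44.6, 106.6]
tool_rot: [[0.188, 0.982, 0.006], [0.982, -0.188, 0.002], [0.003, 0.005, -1.0]]
wrist_force: [-0.5, -0.5, 4.5]
opening: -0.001
```

Run:
```python
from h import *
s,p,d=grab('scene','scene7');_,q,_=grab('side','side7')
print(s['time_s'],s['eef_pos'],s['wrist_force'])
cv2.imwrite('pics/c7.png',cv2.resize(q[190:310,220:400],None,fx=4,fy=4,interpolation=cv2.INTER_CUBIC))
```

```text
10.15 [553.63321252 -44.58176042 106.55731014] [-0.50348743 -0.52287085  4.53651117]
```

View pics/c7.png

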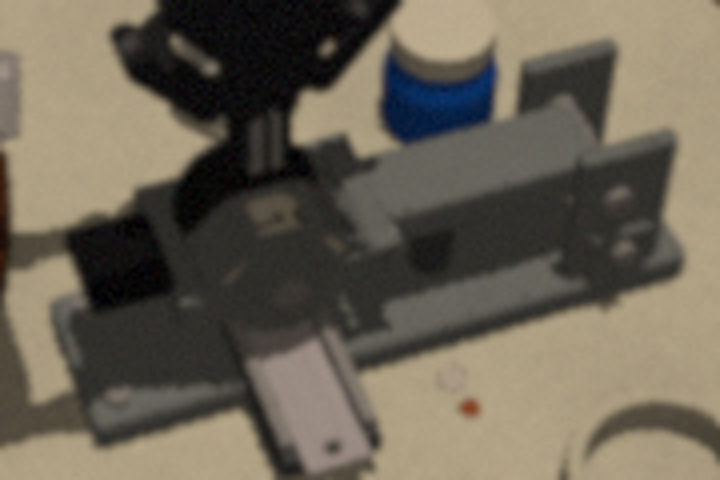

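Emit:
carry_out:
  moves:
    - [0,0.001,0.0009,0]
    - [0,0.004,0.001,0]
    - [0,0.008,0.0013,0]
    - [0,0.01,0.0016,0]
    - [0,0.01,0.0016,0]
    - [0,0.01,-0.002,0]
    - [0,0.01,-0.01,0]
    - [0,0.01,-0.02,0]

```text
time_s: 11.05
eef_pos: [563.0, -46.3, 126.7]
tool_rot: [[0.188, 0.982, 0.005], [0.982, -0.188, 0.002], [0.003, 0.004, -1.0]]
wrist_force: [0.1, -0.7, -0.3]
opening: 0.001
```

Run:
```python
from h import *
s,q,d=grab('side','side8')
print(s['time_s'],s['eef_pos'],s['wrist_force'])
cv2.imwrite('pics/c8.png',cv2.resize(q[220:270,260:325],None,fx=10,fy=10,interpolation=cv2.INTER_CUBIC))
```

```text
11.05 [562.98268687 -46.32716681 126.73883737] [ 0.08972347 -0.6737047  -0.31790576]
```

View pics/c8.png

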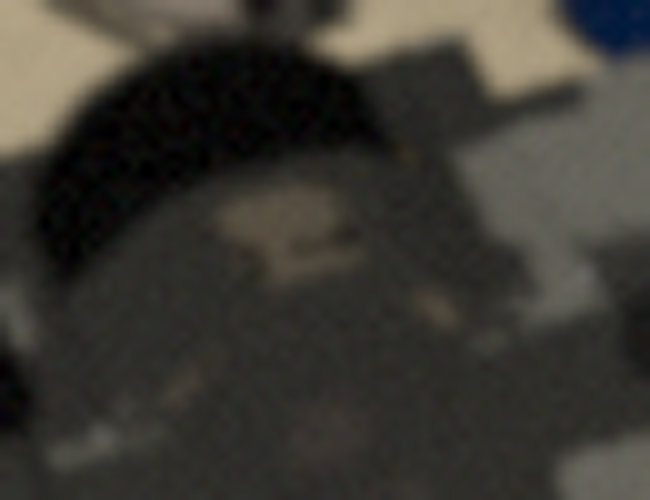

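Emit:
carry_out:
  moves:
    - [-0.01,-0.01,-0.03,0]
    - [-0.02,-0.02,-0.05,0]
    - [-0.02,-0.028,-0.07,0]
    - [-0.02,-0.028,-0.07,0]
    - [-0.02,-0.028,-0.07,0]
    - [-0.02,-0.028,-0.07,0]
    - [-0.02,-0.028,-0.07,0]
    - [-0.02,-0.028,-0.07,0]

```text
time_s: 11.9
eef_pos: [532.2, -60.9, 197.7]
tool_rot: [[0.188, 0.982, 0.007], [0.982, -0.188, 0.002], [0.003, 0.006, -1.0]]
wrist_force: [-0.5, 0.6, -0.6]
opening: 0.003
```

Run:
```python
from win import *
s,q,d=grab('wrist','wrist9')
print(s['time_s'],s['eef_pos'],s['wrist_force'])
run('wrist9')
```

```text
11.9 [532.16920802 -60.87762691 197.738409  ] [-0.49112971  0.62444997 -0.61964337]
```

View pics/wrist9_c.png

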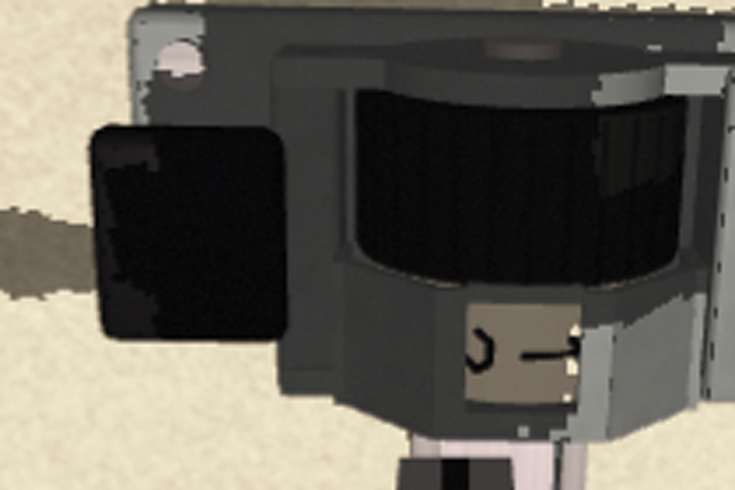

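The window shows a 1 about 5 mm right of the middle and a 2 coming in at the left, so the drum is at about 0.8 rad. That is the right way round and almost without slip. About 1.71 rad remain, two more strokes.

Emit:
carry_out:
  moves:
    - [0.01,-0.0015,0.03,0]
    - [0.02,-0.0015,0.06,0]
    - [0.02,-0.0015,0.08,0]
    - [0.02,-0.0015,0.0865,0]
    - [0.02,-0.0015,0.0865,0]
    - [0.02,-0.0015,0.0865,0]
    - [0.02,-0.0015,0.0865,0]
    - [0.02,-0.0015,0.0865,0]

```text
time_s: 12.75
eef_pos: [535.7, -41.1, 112.5]
tool_rot: [[0.188, 0.982, 0.009], [0.982, -0.188, 0.001], [0.003, 0.009, -1.0]]
wrist_force: [0.1, 0.8, 0.1]
opening: -0.001
```

Emit:
carry_out:
  moves:
    - [0,0,0.004,0]
    - [0,0,0.0068,0]
    - [0,0.004,0.0069,0]
    - [0,0.009,0.0068,0]
    - [0,0.014,0.0068,0]
    - [0,0.018,0.0069,0]
    - [0,0.018,0.0069,0]
    - [0,0.018,0.0069,0]

```text
time_s: 13.55
eef_pos: [554.2, -45.0, 106.5]
tool_rot: [[0.188, 0.982, 0.011], [0.982, -0.188, 0.0], [0.002, 0.011, -1.0]]
wrist_force: [-0.5, -0.8, 5.8]
opening: 0.001
```

Emit:
carry_out:
  moves:
    - [0,0.001,0.0009,0]
    - [0,0.004,0.0011,0]
    - [0,0.008,0.0014,0]
    - [0,0.01,0.0017,0]
    - [0,0.01,0.0017,0]
    - [0,0.01,-0.002,0]
    - [0,0.0,-0.005,0]
    - [0,-0.018,-0.006,0]

```text
time_s: 14.35
eef_pos: [536.3, -41.5, 112.4]
tool_rot: [[0.188, 0.982, 0.011], [0.982, -0.188, 0.0], [0.002, 0.011, -1.0]]
wrist_force: [-0.6, 1.1, -1.0]
opening: 0.001
```

Emit:
carry_out:
  moves:
    - [-0.01,0,-0.03,0]
    - [-0.02,0.005,-0.06,0]
    - [-0.02,0.01,-0.087,0]
    - [-0.02,0.01,-0.087,0]
    - [-0.02,0.01,-0.087,0]
    - [-0.02,0.01,-0.087,0]
    - [-0.02,0.01,-0.087,0]
    - [-0.02,0.01,-0.087,0]

```text
time_s: 15.15
eef_pos: [540.9, -62.8, 198.5]
tool_rot: [[0.188, 0.982, 0.01], [0.982, -0.188, 0.001], [0.003, 0.009, -1.0]]
wrist_force: [-0.1, 0.2, -0.3]
opening: -0.003
```

Run:
```python
from win import *
s,q,d=grab('wrist','wrist10')
print(s['time_s'],s['eef_pos'],s['wrist_force'])
run('wrist10')
```

```text
15.15 [540.85333006 -62.8104981  198.50850232] [-0.06095892  0.19262603 -0.27745911]
```

View pics/wrist10_c.png

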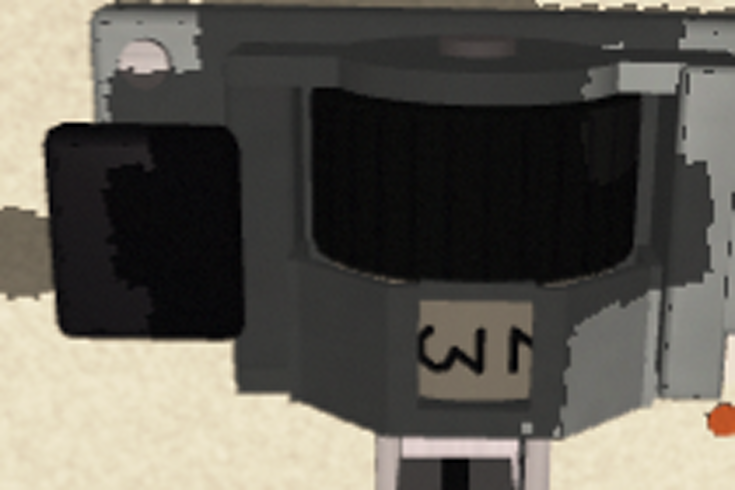

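Emit:
carry_out:
  moves:
    - [0.01,-0.005,0.03,0]
    - [0.02,-0.01,0.06,0]
    - [0.02,-0.01,0.08,0]
    - [0.02,-0.01,0.086,0]
    - [0.02,-0.01,0.086,0]
    - [0.02,-0.01,0.086,0]
    - [0.02,-0.01,0.086,0]
    - [0.02,-0.01,0.086,0]

```text
time_s: 16.0
eef_pos: [536.4, -41.6, 113.6]
tool_rot: [[0.188, 0.982, 0.012], [0.982, -0.188, 0.0], [0.002, 0.012, -1.0]]
wrist_force: [-0.0, -0.2, 0.5]
opening: 0.002
```

Emit:
carry_out:
  moves:
    - [0,0,0.004,0]
    - [0,0,0.0077,0]
    - [0,0.004,0.0078,0]
    - [0,0.009,0.0079,0]
    - [0,0.014,0.008,0]
    - [0,0.018,0.0081,0]
    - [0,0.018,0.0081,0]
    - [0,0.018,0.0081,0]

```text
time_s: 16.8
eef_pos: [554.9, -45.4, 106.6]
tool_rot: [[0.188, 0.982, 0.014], [0.982, -0.188, -0.001], [0.002, 0.013, -1.0]]
wrist_force: [-0.8, -0.4, 5.9]
opening: -0.004
```

Emit:
carry_out:
  moves:
    - [0,0.001,0.0009,0]
    - [0,0.004,0.0011,0]
    - [0,0.007,0.0014,0]
    - [0,0.0078,0.0015,0]
    - [0,0.0078,0.0015,0]
    - [0,0.0078,-0.002,0]
    - [0,0.0078,-0.02,0]
    - [0,0.0078,-0.04,0]

```text
time_s: 17.6
eef_pos: [561.5, -46.7, 146.4]
tool_rot: [[0.188, 0.982, 0.011], [0.982, -0.188, -0.0], [0.002, 0.011, -1.0]]
wrist_force: [-0.1, 0.2, 0.2]
opening: -0.002
```

Emit:
carry_out:
  moves:
    - [-0.01,-0.01,-0.03,0]
    - [-0.02,-0.016,-0.053,0]
    - [-0.02,-0.016,-0.053,0]
    - [-0.02,-0.016,-0.053,0]
    - [-0.02,-0.016,-0.053,0]
    - [-0.02,-0.016,-0.053,0]
    - [-0.02,-0.016,-0.053,0]
    - [-0.02,-0.016,-0.053,0]

```text
time_s: 18.4
eef_pos: [541.3, -63.1, 198.5]
tool_rot: [[0.188, 0.982, 0.01], [0.982, -0.188, 0.0], [0.002, 0.01, -1.0]]
wrist_force: [0.1, -0.6, 0.1]
opening: 0.0
```

Run:
```python
from win import *
s,q,d=grab('wrist','wrist11')
print(s['time_s'],s['eef_pos'],s['wrist_force'])
run('wrist11')
```

```text
18.4 [541.34868556 -63.12917962 198.52471183] [ 0.07552997 -0.60965349  0.0660136 ]
```

View pics/wrist11_c.png

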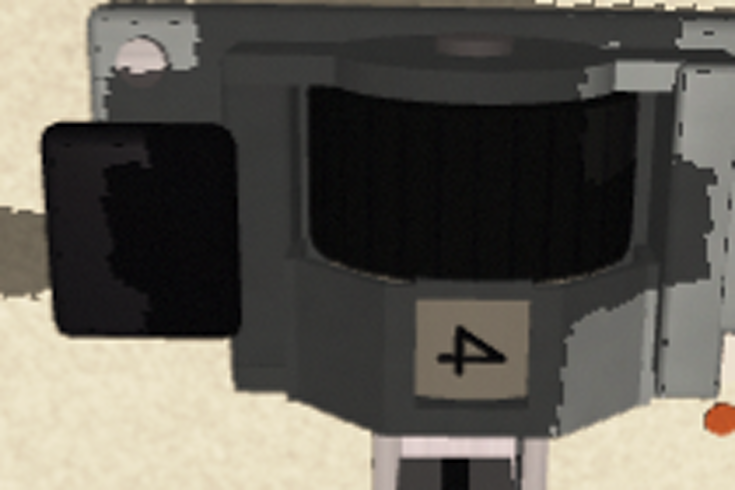

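The 4 stands centred: it spans columns 438-507 and the window 415-530 in the crop, both centred at 472. Next, locate the pad and recheck the tag.

Run:
```python
from win import *
f,s,c,d,p=run('wrist11')
uv=[(145+x/3.5,130+y/3.5) for x,y in [(42,124),(234,124),(241,335),(55,335)]]
P=onz(c,uv,86.7);print(P.round(1),P.mean(0)); print('depth',dep(c,[(181,195),(190,200),(175,185)],d).round(1))
X=np.array([.982,-.190]);Y=np.array([.190,.982])
print('geom',np.array([548.8,-43.5])-68*X, 'now',s['eef_pos'])
# tag
print('tag/floor', dep(c,[(276,255)],d))
```

```text
[[467.4 -17.3  86.7]
 [504.8 -24.6  86.7]
 [495.7 -68.   86.7]
 [457.7 -60.6  86.7]] [481.39886325 -42.64725766  86.7       ]
depth [[478.3 -41.   86.9]
 [483.5 -45.9  86.4]
 [475.8 -33.3  86.1]]
geom [482.024 -30.58 ] now [541.34868556 -63.12917962 198.52471183]
tag/floor [[ 531.88899687 -123.67939528   32.22740874]]
```

Emit:
carry_out:
  moves:
    - [0.004,-0.03,0,0]
    - [0.009,-0.055,0.015,0]
    - [0.009,-0.0637,0.045,0]
    - [0.009,-0.0637,0.075,0]
    - [0.009,-0.0637,0.095,0]
    - [0.009,-0.0637,0.1,0]
    - [0.009,-0.0637,0.1,0]
    - [0.009,-0.0637,0.1,0]

```text
time_s: 19.25
eef_pos: [482.4, -42.5, 99.0]
tool_rot: [[0.188, 0.982, 0.012], [0.982, -0.188, -0.0], [0.002, 0.012, -1.0]]
wrist_force: [-0.1, 0.2, -0.6]
opening: -0.004
```

Run:
```python
from win import *
s,q,d=grab('wrist','wrist12');_,p,_=grab('side','side12')
print(s['time_s'],s['eef_pos'],s['wrist_force'])
cv2.imwrite('pics/s12c.png',np.vstack([cv2.resize(p[170:330,200:400],(600,480)),]))
```

```text
19.25 [482.36297756 -42.49226516  98.98161875] [-0.07306947  0.20022668 -0.57031363]
```

View pics/wrist12.png

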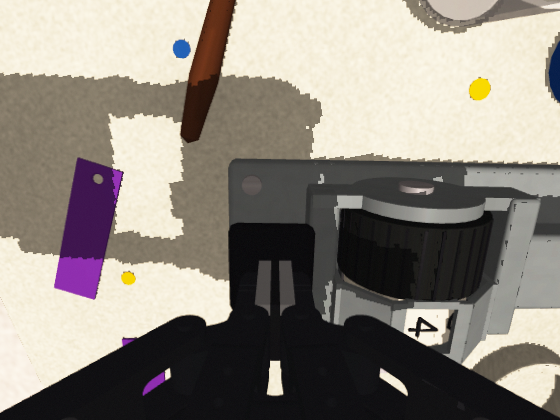

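View pics/s12c.png

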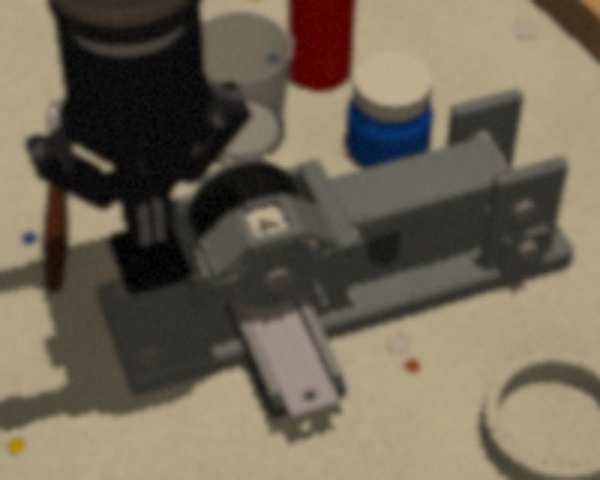

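Emit:
carry_out:
  moves:
    - [0,-0.005,0.004,0]
    - [0,-0.005,0.008,0]
    - [0,-0.005,0.011,0]
    - [0,-0.005,0.0125,0]
    - [0,-0.005,0.0135,0]
    - [0,-0.005,0.0135,0]
    - [0,-0.005,0.0135,0]
    - [0,-0.005,0.0135,0]

```text
time_s: 20.15
eef_pos: [477.5, -41.5, 86.5]
tool_rot: [[0.188, 0.982, 0.013], [0.982, -0.188, -0.0], [0.002, 0.013, -1.0]]
wrist_force: [-4.4, 0.6, 12.6]
opening: -0.002
```

Emit:
carry_out:
  moves:
    - [0,0,0.0012,0]
    - [0,0,0.0016,0]
    - [0,0,0.002,0]
    - [0,0,0.0025,0]
    - [0,0,0.003,0]
    - [0,0,0.0035,0]
    - [0,0,0.0035,0]
    - [0,0,0.0035,0]

```text
time_s: 20.95
eef_pos: [477.4, -41.5, 84.3]
tool_rot: [[0.188, 0.982, 0.013], [0.982, -0.188, -0.001], [0.002, 0.013, -1.0]]
wrist_force: [-5.9, 1.5, 16.6]
opening: 0.0
```

Emit:
carry_out:
  moves:
    - [0,0,0.0017,0]
    - [0,0,0.0022,0]
    - [0,0,0.0027,0]
    - [0,0,0.0032,0]
    - [0,0,0.0037,0]
    - [0,0,0.0042,0]
    - [0,0,0.0045,0]
    - [0,0,0.0045,0]

```text
time_s: 21.75
eef_pos: [477.3, -41.5, 81.1]
tool_rot: [[0.188, 0.982, 0.013], [0.982, -0.188, -0.001], [0.002, 0.013, -1.0]]
wrist_force: [-6.3, 1.4, 17.1]
opening: 0.003
```

Emit:
carry_out:
  moves:
    - [0,0,0.0018,0]
    - [0,0,0.0024,0]
    - [0,0,0.003,0]
    - [0,0,0.0036,0]
    - [0,0,0.0042,0]
    - [0,0,0.0045,0]
    - [0,0,0.0045,0]
    - [0,0,0.0045,0]

```text
time_s: 22.55
eef_pos: [477.3, -41.5, 78.0]
tool_rot: [[0.188, 0.982, 0.014], [0.982, -0.188, -0.001], [0.001, 0.014, -1.0]]
wrist_force: [-5.5, 1.0, 16.4]
opening: -0.002
```

Emit:
carry_out:
  moves:
    - [0,0,0.0018,0]
    - [0,0,0.0024,0]
    - [0,0,0.003,0]
    - [0,0,0.0036,0]
    - [0,0,0.0042,0]
    - [0,0,0.0045,0]
    - [0,0,0.0045,0]
    - [0,0,0.0045,0]

```text
time_s: 23.35
eef_pos: [477.3, -41.5, 74.9]
tool_rot: [[0.187, 0.982, 0.014], [0.982, -0.187, -0.001], [0.001, 0.014, -1.0]]
wrist_force: [-5.8, 1.8, 17.4]
opening: -0.001
```

Emit:
carry_out:
  moves:
    - [0,0,0.0018,0]
    - [0,0,0.0022,0]
    - [0,0,0.0026,0]
    - [0,0,0.003,0]
    - [0,0,0.0034,0]
    - [0,0,0.0034,0]
    - [0,0,0.0034,0]
    - [0,0,0.0034,0]

```text
time_s: 24.15
eef_pos: [477.3, -41.5, 72.9]
tool_rot: [[0.187, 0.982, 0.015], [0.982, -0.187, -0.002], [0.001, 0.015, -1.0]]
wrist_force: [-5.3, 1.1, 16.6]
opening: -0.006
```

Emit:
carry_out:
  moves:
    - [0,0,0.0016,0]
    - [0,0,0.002,0]
    - [0,0,0.0024,0]
    - [0,0,0.0026,0]
    - [0,0,0.0026,0]
    - [0,0,0.0026,0]
    - [0,0,0.0026,0]
    - [0,0,0.0026,0]

```text
time_s: 24.95
eef_pos: [477.4, -41.5, 72.5]
tool_rot: [[0.187, 0.982, 0.016], [0.982, -0.187, -0.002], [0.001, 0.016, -1.0]]
wrist_force: [-8.0, 1.8, 25.4]
opening: 0.002
```

The drum bears on the tag (25 N at the wrist, pad no longer yielding). Hold, then release slowly.

Emit:
carry_out:
  moves:
    - [0,0,0.0022,0]
    - [0,0,0.0022,0]
    - [0,0,0.0022,0]
    - [0,0,0.0022,0]
    - [0,0,0.0022,0]
    - [0,0,0.0022,0]
    - [0,0,0.0022,0]
    - [0,0,0.0022,0]

```text
time_s: 25.75
eef_pos: [477.4, -41.5, 72.5]
tool_rot: [[0.187, 0.982, 0.017], [0.982, -0.187, -0.003], [0.001, 0.017, -1.0]]
wrist_force: [-9.2, 1.5, 25.6]
opening: -0.002
```

Emit:
carry_out:
  moves:
    - [0,0,0,0]
    - [0,0,-0.0025,0]
    - [0,0,-0.005,0]
    - [0,0,-0.0075,0]
    - [0,0,-0.01,0]
    - [0,0,-0.0125,0]
    - [0,0,-0.014,0]
    - [0,0,-0.016,0]

```text
time_s: 26.55
eef_pos: [477.1, -41.5, 88.5]
tool_rot: [[0.187, 0.982, 0.017], [0.982, -0.187, -0.003], [0.001, 0.017, -1.0]]
wrist_force: [-0.7, 0.4, -0.5]
opening: 0.004
```

Emit:
carry_out:
  moves:
    - [0,0,-0.003,0]
    - [0,0,-0.01,0]
    - [0,0.0,-0.03,0]
    - [0,0.02,-0.06,0]
    - [0,0.05,-0.09,0]
    - [-0.02,0.065,-0.11,0]
    - [-0.02,0.065,-0.11,0]
    - [-0.02,0.065,-0.11,0]

```text
time_s: 27.35
eef_pos: [535.1, -73.0, 199.5]
tool_rot: [[0.187, 0.982, 0.016], [0.982, -0.187, -0.002], [0.001, 0.017, -1.0]]
wrist_force: [-0.6, 1.1, -0.8]
opening: -0.0
```

Run:
```python
from win import *
s,q,d=grab('wrist','wrist13');_,p,_=grab('side','side13')
print(s['time_s'],s['eef_pos'],s['wrist_force'])
f,s,c,d,_=run('wrist13')
cv2.imwrite('pics/s13c.png',np.vstack([cv2.resize(p[170:330,200:400],(600,480)),]))
print('ring',dep(c,[(273,185),(268,185)],d).round(1))
```

```text
27.35 [535.06828299 -73.03430001 199.47195622] [-0.64423371  1.13707357 -0.82890911]
ring [[538.6 -52.6 104.1]
 [535.3 -52.3 102.8]]
```

View pics/wrist13_c.png

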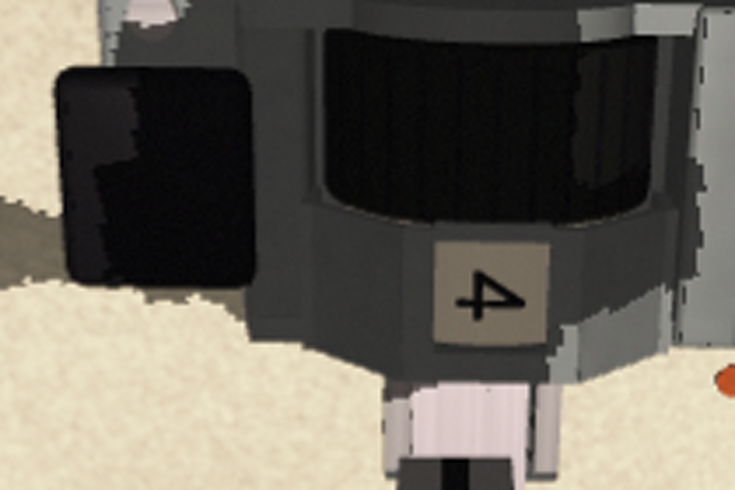

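View pics/s13c.png

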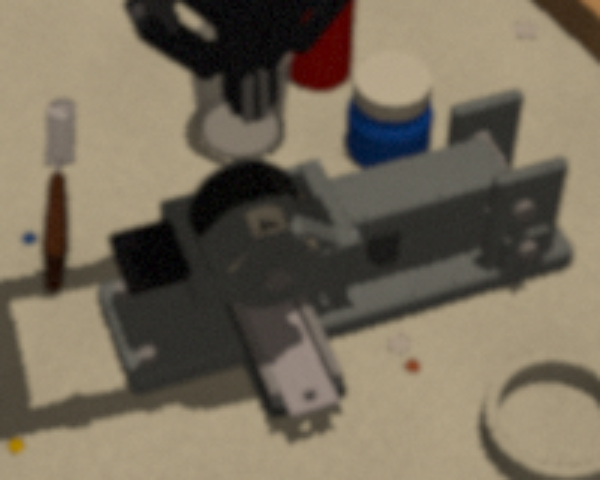

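The 4 is still centred (456-525 in a window of 434-549). In the side view the tag's hole is at the same spot before and after the press, about (309,395) in the crop, and the pad and arm look back up. Handing in.

```bash
python3 -c "
from cell import arm
print(arm.sign_off())"
```

```text
the job is handed in; nothing more can be done
None
```

The tag is home, the 4 is set in the window and stamped, and the job was handed in after about 27 s of robot time. Sign-off gives no verdict, so what follows rests on my own checks.

- **Tag:** I slid it about 25 mm along the channel until it resisted at about 5.6 N. I took that as fully home. It was not measured directly at the stop, because that is hidden under the drum. The tag's hole sits at the same pixel in the side view before and after the press.
- **Drum:** Three light strokes on the ring, with 4.5 to 6 N read between moves, turned it from 0 to 4. In the last picture the 4 is centred in the window to within about 0.3 mm.
- **Press:** I pressed the pad down about 14 mm until it stopped yielding. It read about 25 N for roughly a second, above the 21 N needed for a good stamp. Then I let it rise slowly.
- **Last checks:** The arm looks fully back up, and the gripper was clear of everything. Nearby bystanders look unmoved by eye; I did not re-measure them.
- **Disagreements:** The crest felt at 106.7 mm, 3.7 mm above nominal but within the stated 4 mm. The last ring depth reading was 2 to 3 mm lower, taken off the crest and within depth error. Side-view pad corners were about 9 mm off in y from the wrist view; I used the wrist values.

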